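# Set the pack-length stop on the disc gauge

### The job

Set the pack-length gauge for the next batch of discs: with closed fingertips, slowly and gently push the orange slider along its rail until its spring pin drops into the notch marked by the green tag. Only push the slider from its side: do not grip it, do not touch or lift the black pull knob on top of it, and leave the disc stacks and the single disc where they are.

Things in the scene. Friction and masses are not known exactly. Their poses are not given: they have to be found in the camera images.
- gauge: The gauge, fixed to the table: grey base plate 180 x 340 x 10 mm (x, y, z), origin at the centre of its underside, on the table top; its y axis runs along the rail. On its -x side two thin cradle rods lie along y at x = -75 and -40 mm (tops 20 mm high) and a grey end plate stands at y = -160 mm (x = -82 to -32 mm, 55 mm high). The robot may touch the gauge.
- rail_mid (a point): Middle of the aluminium rail's top, over the gauge's origin, 30 mm above the table. The rail is 30 mm wide and reaches 150 mm either way along the gauge's y, with a dark end block (40 x 16 mm, 36 mm high) past each end. Three open notches, 18 mm long, cut its top, centred at y = -80, 0 and +80 mm.
- stop_mid (a point): Centre of the top of the orange slider block, 76 mm above the table, over the rail's centre line. Block: 70 mm across the rail (x), 40 mm along it (y), heights 34 to 76 mm. Push on its flat upright sides, 20 mm either way in y from this point. A paddle 8 mm thick (y) sticks out on the gauge's -x side to x = -85 mm, heights 26 to 76 mm. A white line on its +x side marks its middle.
- stop (a joint): Slider position in m, 0 to 0.24, growing towards the gauge's +y; slider centre at gauge y = joint - 0.120, so the notches are at 0.040, 0.120, 0.200. It starts between the first two, in neither, and can be pushed either way. On plain rail it takes 1 to 2 N and stays where left. Within about 5 mm of a notch centre it is pulled in and centred (the push drops to nothing); pushing it out takes about 10 N.
- pin (a joint): Height of the slider's spring pin in m: about 0.004 while it rides on the plain rail, about -0.0015 when it has dropped into a notch; the pull knob goes up and down with it. It drops by itself under its spring. Push the slider at 5 cm/s or less: faster, it knocks hard at the notches and may count as rammed.
- pull_knob (a point): Black round pull knob on the pin, 20 mm across, over the middle of the slider: its top stands about 92 mm above the table when the pin is down and 98 mm when it rides on the rail. Not to be touched. This point: centre of its top.
- tag_green: Green tag, 24 x 24 x 8 mm, fixed on the gauge's base plate on the +x side of the rail (gauge x = 72 mm), exactly in line with the notch to be used; origin at the centre of its underside, axes as the gauge's. Which of the three notches it marks changes from run to run.
- tag_yellow: Yellow tag, same size, in line with another notch (not to be used).
- tag_blue: Blue tag, same size, in line with the remaining notch (not to be used).
- stack_tall: Loose banded stack of pink and grey discs, 64 mm across, 63 mm high, standing past the gauge's +y end; origin at the centre of its underside. Leave alone.
- stack_short: Loose banded stack of discs, 64 mm across, 35 mm high, standing past the gauge's -y end; origin at the centre of its underside. Leave alone.
- disc: Single loose disc, 65 mm across, 8 mm thick, lying flat on the table on the robot's side of the gauge; origin at the centre of its underside. Leave alone.

How it is judged:
By the outcome, as a careful person would: the job done as asked, in the order asked, and still so for the second after the job is handed in, with the robot touching nothing.
It also fails if it takes over 35 s, if anything falls off the work surface, if the arm or the gripper's body presses on something with over 40 N, if the wrist force passes 120 N, or if a joint passes its speed limit or range.

### The arm

A 6-joint arm with a two-finger parallel gripper is mounted at the origin on the work surface. World frame = base frame: x ahead of the robot, y to its left, z up, the work surface at z = 0. Lengths are in m, angles in degrees, forces in N, time in s.
With the tool pointing down it reaches from about 0.35 to 0.875 m from the base axis. Payload 4.2 kg.
Tool frame: the origin (TCP) lies midway between the tips of the shut fingers; the grasp point (between the pads) lies 19 mm behind it; z points along the fingers, x is the direction in which the jaws open and shut, and the axes are right-handed (so a half turn about z gives the same grasp; the last joint's range is limited). The gripper opens to 87 mm and grips with 3 to 60 N. Pads are 19 mm wide; open, the fingers measure 117 mm over their backs; the gripper's body (75 mm by 190 mm) begins 51 mm behind the grasp point.
Start: joints at [84.316, 22.042, 0.453, 0, -68.411, -14.817], TCP at [0.219, 0.585, 0.223] pointing down, gripper open.
Joint ranges: [-179.83, 179.83], [-69.29, 118.12], [-61.27, 80.66], [-181.25, 117.63], [-171.15, -9.14], [-177.46, 177.46]. Speed limits (degrees/s): [159.86, 159.86, 180, 180, 180, 180].

### API

Orientations are given as a 3x3 rotation matrix whose columns are the frame's x, y, z axes.
In Python, from station import sense, capture, finish_job, find_in gives the robot as it stands.
- The arm moves only by the shell command python3 -m creep 'ROWS'. ROWS is JSON, a list of rows, each a list of 7 numbers: the shift along the tool's x, y, z in mm, then the turn, a rotation vector about the tool's x, y, z in degrees, then the opening, from 0 (shut) to 1 (fully open). A call has exactly 10 rows; each row shifts and turns the commanded pose from where the row before left it, along the tool's axes as they then stand; what a row does not reach is not made up. A row lasts 1/8 s, in which the tool goes at most 62.5 mm and 10.7 degrees, less where a joint would pass 70% of its speed; a pose out of reach is approached as far as the arm can. A call with a gripper value outside its range is refused whole. The fingers move at their own pace and stop on an object; the grip force is fixed at half the most. Time passes only in rows, so rows that do not move let the fingers close, or fill a call up. It gives the time, the measured TCP pose, the force and the opening at its end, in the units of the state.
- sense(): the state, without advancing time (a new reading comes with each control period).
- capture(name): name is "scene" or "top"; returns a dict with "color" (384x512x3 uint8, blue, green, red), "vertical_fov" (degrees; the focal length in pixels is half the picture's height over the tangent of half this angle, whatever the lens; pixels are square), "cx", "cy" (the principal point, pixels), "k1" (the pictures are not rectified: a ray, as slopes to the right and down, at radius r is drawn at 1 + k1 r^2 times it, then the intrinsics apply), "R" (3x3) and "t" (3): a world point X has camera coordinates R X + t. Camera axes: x right, y down, z forward; pixel columns grow to the right and rows downward; lengths in m; the calibration is good to about 2 mm. A picture is of the moment at which its call begins. There is no depth.
- finish_job(): hands the job in, once; it reports no verdict.
Trained networks look in the newest picture that a camera, given by its name, has taken for a name from the list of things; names that differ only in an ending like _2 or _b are one class to them, and where a whole thing is asked for, a point or a joint stands for the part that bears it (a point fixed in the world has none). Each returns a list of dicts, best first, with "p" (0 to 1); they miss things now and then, are a little off and sometimes report something else, mostly with a low value. They report only what shows in the picture. A call takes as long as a camera call.
- find_in(camera, name): "xy" ([column, row] in pixels, amid what is visible of it).
The state is a dict: "time_s": time; "joints": joint angles; "joint_velocities": joint speeds; "effort": joint torques, N m; "tcp_pos": TCP position; "ee_rot": TCP orientation; "wrist_force": force on the tool from outside, world axes, zero at the start; "moment": the same for the moment, N m; "gripper_width": opening from 0.0 (shut) to 1.0 (fully open).
Only numpy, scipy, OpenCV 4.12 (cv2) and the standard library are available. Lean on these libraries where they do the work, as an engineer would, in place of code of your own. Each camera call takes 0.05 s, during which the arm holds its last target. There are 200 camera calls.

## Working session

There is one attempt and no reset: what is moved stays moved. The work goes in short steps, Python scripts to look and compute and a shell command to move; the robot and the scene stay as the last step left them, time stands still between calls to the robot, and variables do not carry over. Pictures are saved under pics/ and viewed, about 8 in all and at most 12, crops included, and the job is handed in when it is done.

```bash
mkdir -p pics; cat > h.py <<'E'
import numpy as np, cv2
from station import *
def ray(c,uv):
    f=c["color"].shape[0]/2/np.tan(np.radians(c["vertical_fov"])/2)
    d=np.array([(uv[0]-c["cx"])/f,(uv[1]-c["cy"])/f]); s=d.copy()
    for _ in range(20): s=d/(1+c["k1"]*(s@s))
    R=np.array(c["R"]); return -R.T@np.array(c["t"]), R.T@np.array([s[0],s[1],1])
def atz(c,uv,z):
    o,d=ray(c,np.array(uv,float)); return o+d*(z-o[2])/d[2]
def proj(c,X):
    f=c["color"].shape[0]/2/np.tan(np.radians(c["vertical_fov"])/2)
    p=np.array(c["R"])@X+np.array(c["t"]); s=p[:2]/p[2]; s=s*(1+c["k1"]*(s@s)); return s*f+[c["cx"],c["cy"]]
E
python3 - <<'E'
from h import *
Z=dict(tag_green=.018,tag_yellow=.018,tag_blue=.018,stop_mid=.076,pull_knob=.098,gauge=.01,stack_tall=.063,stack_short=.035,disc=.008)
for n in("top","scene"):
    c=capture(n); cv2.imwrite(f"pics/{n}0.png",c["color"])
    print(n,np.round(-np.array(c["R"]).T@np.array(c["t"]),3))
    for k,z in Z.items():
        for d in find_in(n,k)[:2]: print(k,round(d["p"],2),np.round(d["xy"],1),np.round(atz(c,d["xy"],z),3))
s=sense(); print(s["time_s"],np.round(s["ee_rot"],3),s["tcp_pos"])
E
```

```text
top [0.45  0.013 0.919]
tag_yellow 0.41 [263.9 222.6] [ 0.511 -0.03   0.018]
tag_blue 0.61 [273.  186.6] [ 0.587 -0.049  0.018]
stop_mid 0.78 [289.  229.8] [ 0.493 -0.076  0.076]
pull_knob 0.59 [294.1 225.7] [ 0.5   -0.084  0.098]
gauge 0.68 [259.8 220. ] [ 0.517 -0.022  0.01 ]
stack_tall 0.77 [160.9 175.3] [0.602 0.18  0.063]
stack_short 0.77 [369.6 227. ] [ 0.501 -0.249  0.035]
stack_short 0.7 [309. 196.] [ 0.565 -0.123  0.035]
disc 0.71 [265.6 289.3] [ 0.372 -0.034  0.008]
scene [0.988 0.065 0.595]
tag_green 0.62 [262.  244.1] [0.62  0.03  0.018]
tag_yellow 0.44 [189.4 213.2] [ 0.569 -0.126  0.018]
tag_blue 0.7 [226.4 227.9] [ 0.594 -0.044  0.018]
stop_mid 0.92 [215.6 176.9] [ 0.515 -0.079  0.076]
gauge 0.55 [244. 208.] [ 0.533 -0.02   0.01 ]
stack_tall 0.79 [348.6 243.6] [0.625 0.183 0.063]
stack_tall 0.32 [216.1 175.8] [ 0.5   -0.082  0.063]
stack_short 0.96 [142.4 182.2] [ 0.516 -0.241  0.035]
1.0 [[-0.35  -0.937 -0.   ]
 [-0.937  0.35   0.   ]
 [-0.     0.    -1.   ]] [0.2188563  0.58540008 0.22256416]
```

View pics/top0.png

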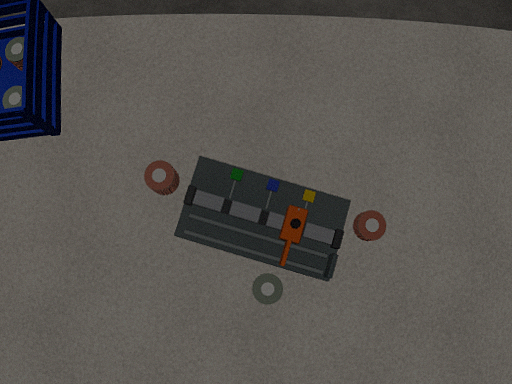

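View pics/scene0.png

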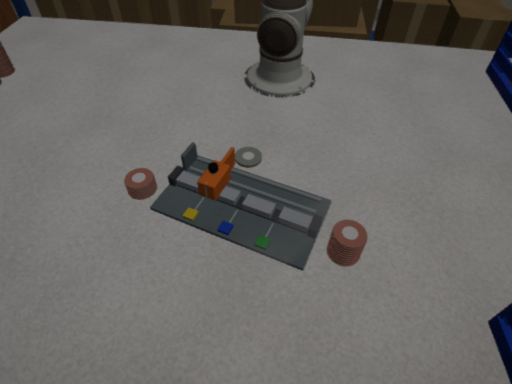

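The top view shows the green tag at (237,174), blue at (273,186), yellow at (309,196), and the slider at about (294,224), between the yellow and blue notches. The scene view agrees. So the push goes towards gauge +y, through the blue notch to the green one. I'll now fit the gauge pose.

```bash
cat > fit.py <<'E'
from h import *
from scipy.optimize import least_squares
C={"green":(50,75),"blue":(110,130),"yellow":(22,34),"orange":(3,15)}
def blob(im,k,box):
    h=cv2.cvtColor(im,cv2.COLOR_BGR2HSV); lo,hi=C[k]
    m=cv2.inRange(h,(lo,150,60),(hi,255,255)); 
    x0,y0,x1,y1=box; w=np.zeros_like(m); w[y0:y1,x0:x1]=m[y0:y1,x0:x1]
    n,l,st,ce=cv2.connectedComponentsWithStats(w); 
    if n<2: return None
    i=1+np.argmax(st[1:,4]); return ce[i],st[i,4]
def G(p,q): 
    c,s=np.cos(p[2]),np.sin(p[2]); return np.array([p[0]+c*q[0]-s*q[1],p[1]+s*q[0]+c*q[1],q[2]])
E
python3 - <<'E'
from fit import *
B={"top":(170,145,360,290),"scene":(140,140,335,265)}
Y=dict(green=.08,blue=0,yellow=-.08); obs=[]; cs={}
for n in B:
    c=cs[n]=capture(n)
    for k in ("green","blue","yellow","orange"):
        r=blob(c["color"],k,B[n]); print(n,k,r)
        if k in Y and r: obs.append((n,c,k,r[0]))
res=lambda p,o: np.concatenate([proj(c,G(p,(.072,Y[k],.017)))-uv for n,c,k,uv in o])
for sel in(("top",),("scene",),("top","scene")):
    o=[x for x in obs if x[0] in sel]; r=least_squares(res,[.515,-.02,-.25],args=(o,)); print(sel,r.x[:2],np.degrees(r.x[2]),np.round(r.fun,1))
p=r.x
for n,uv in(("top",find_in("top","pull_knob")[0]["xy"]),):
    w=atz(cs[n],uv,.098)[:2]-p[:2]; c,s=np.cos(p[2]),np.sin(p[2]); print("knob gauge",c*w[0]+s*w[1],-s*w[0]+c*w[1])
im=cs["top"]["color"].copy()
for q in[(-.09,-.17,.01),(.09,-.17,.01),(.09,.17,.01),(-.09,.17,.01),(0,-.15,.03),(0,.15,.03),(-.035,-.06,.076)]:
    u=proj(cs["top"],G(p,q)); cv2.circle(im,tuple(int(round(v)) for v in u),1,(255,255,255),-1)
cv2.imwrite("pics/fit.png",cv2.resize(im[140:300,160:400],None,fx=3,fy=3,interpolation=2))
E
```

```text
top green (array([236.20212766, 173.81914894]), np.int32(94))
top blue (array([272.57657658, 184.63063063]), np.int32(111))
top yellow (array([308.64566929, 195.4488189 ]), np.int32(127))
top orange (array([292.00271739, 228.48233696]), np.int32(736))
scene green (array([260.27777778, 237.94444444]), np.int32(18))
scene blue (array([225.2734375, 227.015625 ]), np.int32(128))
scene yellow (array([190.264, 213.64 ]), np.int32(125))
scene orange (array([218.42012579, 174.86037736]), np.int32(795))
('top',) [ 0.52254668 -0.02765643] -16.44711076283395 [ 0.   0.  -0.1 -0.   0.   0. ]
('scene',) [ 0.5188851  -0.03133953] -14.389731630439611 [ 1.9  1.2 -0.7 -1.2 -1.2 -0.4]
('top', 'scene') [ 0.52087014 -0.02943573] -15.45040392861002 [ 0.1  1.2  0.2  0.6  0.5  0.   1.8  2.6 -0.6 -0.5 -0.8 -0.3]
knob gauge 0.03223511742332695 -0.1958095919557562
```

View pics/fit.png

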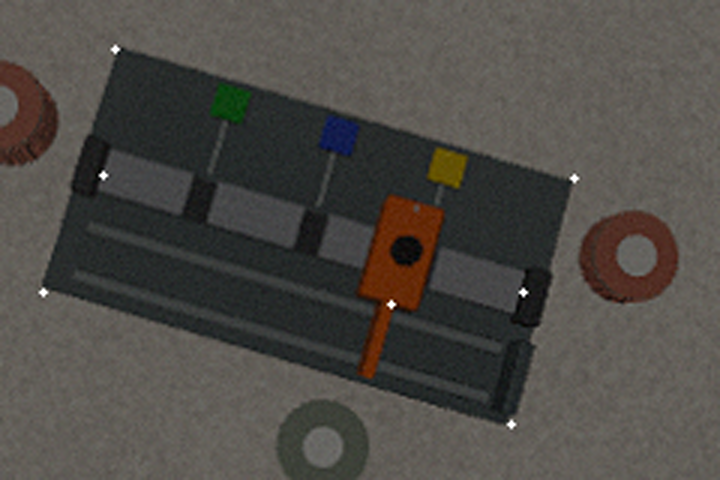

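The dots match the plate, so the gauge is at about (0.522, -0.0285) with yaw of about -16°, and the slider is at gauge y ≈ -0.062. I'll turn the tool so its x points along gauge -x and its y along the push direction, and shut the fingers.

```bash
python3 -m creep '[[0,0,0,0,0,8.5,0],[0,0,0,0,0,8.5,0],[0,0,0,0,0,8.5,0],[0,0,0,0,0,8.5,0],[0,0,0,0,0,8.5,0],[0,0,0,0,0,8.5,0],[0,0,0,0,0,8.5,0],[0,0,0,0,0,8.5,0],[0,0,0,0,0,8.5,0],[0,0,0,0,0,8.5,0]]'; python3 -m creep '[[-23,-31,0,0,0,0,0],[-23,-31,0,0,0,0,0],[-23,-31,0,0,0,0,0],[-23,-31,0,0,0,0,0],[-23,-31,0,0,0,0,0],[-23,-31,0,0,0,0,0],[-23,-31,0,0,0,0,0],[-23,-31,0,0,0,0,0],[-23,-31,0,0,0,0,0],[-23,-31,0,0,0,0,0]]'; python3 -m creep '[[-23,-31,0,0,0,0,0],[-23,-31,0,0,0,0,0],[-23,-31,0,0,0,0,0],[-23,-31,0,0,0,0,0],[-23,-31,0,0,0,0,0],[-23,-31,0,0,0,0,0],[-23,-31,0,0,0,0,0],[-23,-31,0,0,0,0,0],[-23,-31,0,0,0,0,0],[0,0,0,0,0,0,0]]'
cat > rel.py <<'E'
from fit import *
p=[.5215,-.0285,np.radians(-16)]
s=sense(); w=s["tcp_pos"][:2]-np.array(p[:2]); c,q=np.cos(p[2]),np.sin(p[2])
print("t",s["time_s"],"gauge mm",np.round(1000*np.array([c*w[0]+q*w[1],-q*w[0]+c*w[1],s["tcp_pos"][2]]),1),"F",np.round(s["wrist_force"],1),"w",s["gripper_width"],"xang",np.degrees(np.arctan2(s["ee_rot"][1][0],s["ee_rot"][0][0])))
E
python3 rel.py
```

```text
time_s: 2.4
tcp_pos: [0.2189, 0.5854, 0.2225]
ee_rot: [[-0.962, 0.272, -0.0], [0.272, 0.962, -0.0], [0.0, -0.0, -1.0]]
wrist_force: [0.5, -0.2, -0.5]
gripper_width: 0.016
time_s: 3.65
tcp_pos: [0.358, 0.2241, 0.2229]
ee_rot: [[-0.964, 0.267, 0.001], [0.267, 0.964, 0.001], [-0.0, 0.001, -1.0]]
wrist_force: [1.3, -0.3, -0.1]
gripper_width: 0.003
time_s: 4.9
tcp_pos: [0.4831, -0.1007, 0.2223]
ee_rot: [[-0.963, 0.271, -0.0], [0.271, 0.963, -0.0], [0.0, -0.0, -1.0]]
wrist_force: [-0.1, 0.2, -0.2]
gripper_width: 0.005
t 4.9 gauge mm [-17.  -80.  222.3] F [-0.1  0.2 -0.2] w 0.00481460958432654 xang 164.29282572869633
```

```bash
python3 -m creep '[[-9,-17,0,0,0,0,0],[-8,-17,0,0,0,0,0],[0,0,15,0,0,0,0],[0,0,15,0,0,0,0],[0,0,15,0,0,0,0],[0,0,15,0,0,0,0],[0,0,15,0,0,0,0],[0,0,15,0,0,0,0],[0,0,0,0,0,0,0],[0,0,0,0,0,0,0]]'; python3 - <<'E'
import rel
from h import *
a=cv2.resize(capture("top")["color"][140:300,160:400],None,fx=2.5,fy=2.5,interpolation=2)
b=cv2.resize(capture("scene")["color"][60:270,120:360],None,fx=2.5,fy=2.5,interpolation=2)
cv2.imwrite("pics/a.png",a);cv2.imwrite("pics/b.png",b)
E
```

```text
time_s: 6.15
tcp_pos: [0.4903, -0.1364, 0.1329]
ee_rot: [[-0.964, 0.267, 0.001], [0.267, 0.964, -0.0], [-0.001, -0.0, -1.0]]
wrist_force: [-0.4, 0.0, 0.4]
gripper_width: 0.007
t 6.15 gauge mm [  -0.3 -112.3  132.9] F [-0.4  0.   0.4] w 0.006820544245995874 xang 164.50895299369034
```

View pics/b.png

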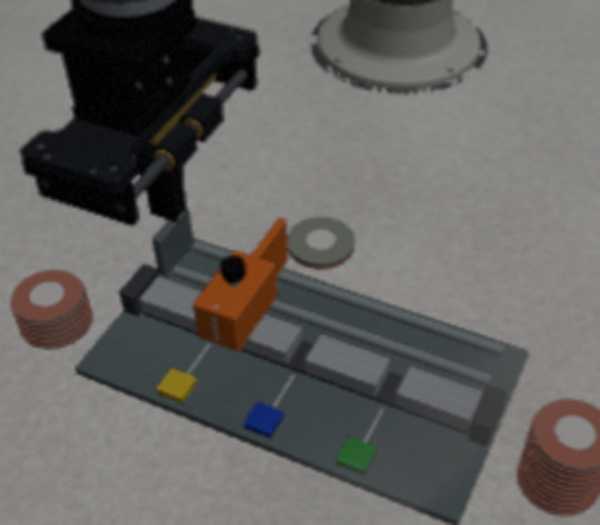

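The shut fingertips are above the rail, on the slider's -y side (about (170,210) in the crop), and the way down is clear. I'll descend to about 56 mm.

```bash
python3 -m creep '[[0,0,11,0,0,0,0],[0,0,11,0,0,0,0],[0,0,11,0,0,0,0],[0,0,11,0,0,0,0],[0,0,11,0,0,0,0],[0,0,11,0,0,0,0],[0,0,8,0,0,0,0],[0,0,3,0,0,0,0],[0,0,0,0,0,0,0],[0,0,0,0,0,0,0]]'; python3 rel.py;  python3 -m creep '[[0,2,0,0,0,0,0],[0,2,0,0,0,0,0],[0,2,0,0,0,0,0],[0,2,0,0,0,0,0],[0,2,0,0,0,0,0],[0,2,0,0,0,0,0],[0,2,0,0,0,0,0],[0,2,0,0,0,0,0],[0,2,0,0,0,0,0],[0,2,0,0,0,0,0]]'; python3 rel.py
```

```text
time_s: 7.5
tcp_pos: [0.4902, -0.1363, 0.0559]
ee_rot: [[-0.964, 0.267, 0.001], [0.267, 0.964, -0.0], [-0.001, 0.0, -1.0]]
wrist_force: [-0.3, 0.4, 0.3]
gripper_width: 0.007
t 7.5 gauge mm [  -0.4 -112.2   55.9] F [-0.3  0.4  0.3] w 0.006740790652232621 xang 164.50515239889467
time_s: 8.75
tcp_pos: [0.4952, -0.1169, 0.0556]
ee_rot: [[-0.964, 0.267, -0.0], [0.267, 0.964, 0.0], [0.0, 0.0, -1.0]]
wrist_force: [1.1, -1.2, 0.1]
gripper_width: 0.006
t 8.75 gauge mm [ -0.9 -92.2  55.6] F [ 1.1 -1.2  0.1] w 0.006015065031061611 xang 164.49767226825853
```

```bash
python3 -m creep '[[0,3,0,0,0,0,0],[0,3,0,0,0,0,0],[0,3,0,0,0,0,0],[0,3,0,0,0,0,0],[0,3,0,0,0,0,0],[0,3,0,0,0,0,0],[0,3,0,0,0,0,0],[0,3,0,0,0,0,0],[0,3,0,0,0,0,0],[0,3,0,0,0,0,0]]'; python3 rel.py;  python3 - <<'E'
from h import *
b=cv2.resize(capture("scene")["color"][60:270,120:360],None,fx=2.5,fy=2.5,interpolation=2)
cv2.imwrite("pics/c.png",b)
E
```

```text
time_s: 10.0
tcp_pos: [0.5034, -0.0879, 0.0556]
ee_rot: [[-0.964, 0.267, 0.0], [0.267, 0.964, -0.0], [-0.0, 0.0, -1.0]]
wrist_force: [1.3, -2.9, 0.0]
gripper_width: 0.005
t 10.0 gauge mm [ -1.  -62.1  55.6] F [ 1.3 -2.9  0. ] w 0.005286297505720102 xang 164.50505550047225
```

View pics/c.png

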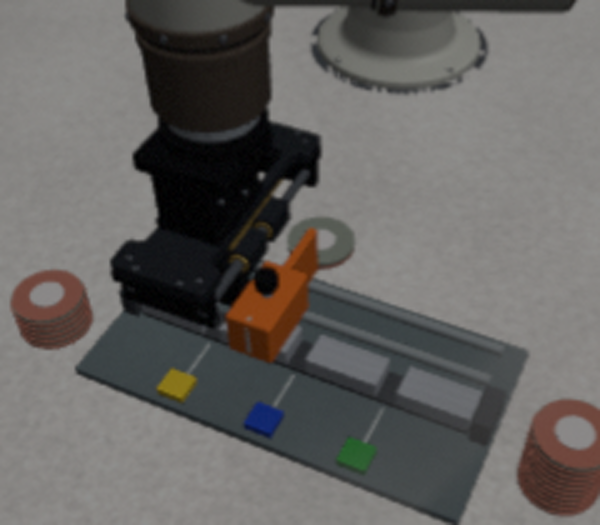

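The slider moves with the fingertips at about 2-3 N, and the knob at (267,280) is clear. I'll continue towards the middle notch.

```bash
python3 -m creep '[[0,3,0,0,0,0,0],[0,3,0,0,0,0,0],[0,3,0,0,0,0,0],[0,3,0,0,0,0,0],[0,3,0,0,0,0,0],[0,3,0,0,0,0,0],[0,3,0,0,0,0,0],[0,3,0,0,0,0,0],[0,2,0,0,0,0,0],[0,2,0,0,0,0,0]]'; python3 rel.py;  python3 -m creep '[[0,2,0,0,0,0,0],[0,2,0,0,0,0,0],[0,1,0,0,0,0,0],[0,1,0,0,0,0,0],[0,1,0,0,0,0,0],[0,1,0,0,0,0,0],[0,1,0,0,0,0,0],[0,1,0,0,0,0,0],[0,1,0,0,0,0,0],[0,1,0,0,0,0,0]]'; python3 rel.py
```

```text
time_s: 11.3
tcp_pos: [0.5108, -0.0607, 0.0556]
ee_rot: [[-0.964, 0.267, 0.0], [0.267, 0.964, 0.0], [-0.0, 0.0, -1.0]]
wrist_force: [-0.4, -0.2, 0.1]
gripper_width: 0.006
t 11.3 gauge mm [ -1.4 -33.9  55.6] F [-0.4 -0.2  0.1] w 0.0062799179423934075 xang 164.51131451424843
time_s: 12.55
tcp_pos: [0.5136, -0.0508, 0.0556]
ee_rot: [[-0.963, 0.268, -0.001], [0.268, 0.963, -0.001], [0.0, -0.002, -1.0]]
wrist_force: [0.3, -4.9, 0.9]
gripper_width: 0.005
t 12.55 gauge mm [ -1.5 -23.6  55.6] F [ 0.3 -4.9  0.9] w 0.004975734399039675 xang 164.46559049695267
```

```bash
python3 -m creep '[[0,1,0,0,0,0,0],[0,1,0,0,0,0,0],[0,1,0,0,0,0,0],[0,1,0,0,0,0,0],[0,1,0,0,0,0,0],[0,1,0,0,0,0,0],[0,2,0,0,0,0,0],[0,2,0,0,0,0,0],[0,2,0,0,0,0,0],[0,2,0,0,0,0,0]]'; python3 rel.py;  python3 -m creep '[[0,3,0,0,0,0,0],[0,3,0,0,0,0,0],[0,3,0,0,0,0,0],[0,3,0,0,0,0,0],[0,3,0,0,0,0,0],[0,3,0,0,0,0,0],[0,3,0,0,0,0,0],[0,3,0,0,0,0,0],[0,3,0,0,0,0,0],[0,3,0,0,0,0,0]]'; python3 rel.py
python3 - <<'E'
from h import *
b=cv2.resize(capture("scene")["color"][60:270,120:360],None,fx=2.5,fy=2.5,interpolation=2)
cv2.imwrite("pics/d.png",b)
E
```

```text
time_s: 13.8
tcp_pos: [0.5178, -0.0359, 0.0556]
ee_rot: [[-0.964, 0.267, 0.0], [0.267, 0.964, 0.0], [-0.0, 0.0, -1.0]]
wrist_force: [0.9, -3.5, -0.2]
gripper_width: 0.003
t 13.8 gauge mm [-1.6 -8.1 55.6] F [ 0.9 -3.5 -0.2] w 0.0031103386387052053 xang 164.5036539420813
time_s: 15.05
tcp_pos: [0.5257, -0.0069, 0.0555]
ee_rot: [[-0.964, 0.267, -0.0], [0.267, 0.964, -0.0], [0.0, -0.0, -1.0]]
wrist_force: [1.6, -2.8, 0.4]
gripper_width: 0.006
t 15.05 gauge mm [-1.9 21.9 55.5] F [ 1.6 -2.8  0.4] w 0.006417953694510807 xang 164.5018526478372
```

View pics/d.png

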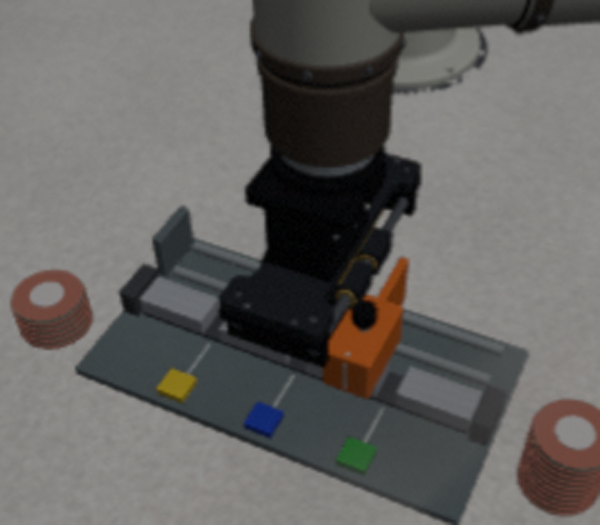

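```bash
python3 -m creep '[[0,2.5,0,0,0,0,0],[0,2.5,0,0,0,0,0],[0,2.5,0,0,0,0,0],[0,2.5,0,0,0,0,0],[0,2,0,0,0,0,0],[0,2,0,0,0,0,0],[0,2,0,0,0,0,0],[0,2,0,0,0,0,0],[0,1,0,0,0,0,0],[0,1,0,0,0,0,0]]'; python3 rel.py;  python3 -m creep '[[0,1,0,0,0,0,0],[0,1,0,0,0,0,0],[0,1,0,0,0,0,0],[0,0.5,0,0,0,0,0],[0,0.5,0,0,0,0,0],[0,0,0,0,0,0,0],[0,0,0,0,0,0,0],[0,0,0,0,0,0,0],[0,0,0,0,0,0,0],[0,0,0,0,0,0,0]]'; python3 rel.py
```

```text
time_s: 16.35
tcp_pos: [0.5314, 0.0126, 0.0557]
ee_rot: [[-0.964, 0.267, 0.001], [0.267, 0.964, 0.0], [-0.001, 0.001, -1.0]]
wrist_force: [-0.5, -0.3, -1.0]
gripper_width: 0.001
t 16.35 gauge mm [-1.8 42.2 55.7] F [-0.5 -0.3 -1. ] w 0.0009491114233115312 xang 164.5159114235578
time_s: 17.6
tcp_pos: [0.5321, 0.016, 0.0556]
ee_rot: [[-0.964, 0.267, -0.0], [0.267, 0.964, -0.0], [0.0, -0.0, -1.0]]
wrist_force: [0.4, -0.4, -0.2]
gripper_width: 0.003
t 17.6 gauge mm [-2.1 45.7 55.6] F [ 0.4 -0.4 -0.2] w 0.003311639169515122 xang 164.50028362772017
```

The push force fell to about zero, so the pin has probably dropped. I'll back off, lift, move towards the robot's side at height, and look.

```bash
python3 -m creep '[[0,-4,0,0,0,0,0],[0,-6,0,0,0,0,0],[0,-8,0,0,0,0,0],[0,-8,0,0,0,0,0],[0,-8,0,0,0,0,0],[0,0,-15,0,0,0,0],[0,0,-15,0,0,0,0],[0,0,-20,0,0,0,0],[0,0,-20,0,0,0,0],[0,0,-20,0,0,0,0]]'; python3 -m creep '[[0,-10,-20,0,0,0,0],[0,-20,-20,0,0,0,0],[0,-30,0,0,0,0,0],[0,-30,0,0,0,0,0],[0,-30,0,0,0,0,0],[0,-30,0,0,0,0,0],[0,-30,0,0,0,0,0],[0,-30,0,0,0,0,0],[0,-10,0,0,0,0,0],[0,0,0,0,0,0,0]]'; python3 - <<'E'
import rel
from h import *
p=[.5215,-.0285,np.radians(-16)]; c,q=np.cos(p[2]),np.sin(p[2])
t=capture("top"); b=capture("scene")
for n,cc in(("top",t),("scene",b)):
  for k,z in(("pull_knob",.092),("stop_mid",.076),("stack_tall",.063),("stack_short",.035),("disc",.008)):
    for d in find_in(n,k)[:1]:
        X=atz(cc,d["xy"],z); w=X[:2]-np.array(p[:2]); print(n,k,round(d["p"],2),np.round(d["xy"]),np.round(X,3),"gauge",np.round([c*w[0]+q*w[1],-q*w[0]+c*w[1]],3))
cv2.imwrite("pics/e.png",np.hstack([cv2.resize(t["color"][130:310,140:340],(400,360),interpolation=2),cv2.resize(b["color"][130:310,170:370],(400,360),interpolation=2)]))
E
```

```text
time_s: 18.85
tcp_pos: [0.5234, -0.0164, 0.1477]
ee_rot: [[-0.964, 0.267, 0.002], [0.267, 0.964, 0.0], [-0.002, 0.001, -1.0]]
wrist_force: [-0.5, -1.1, -0.1]
gripper_width: 0.003
time_s: 20.1
tcp_pos: [0.4643, -0.2289, 0.1863]
ee_rot: [[-0.963, 0.268, 0.001], [0.268, 0.963, -0.0], [-0.001, 0.0, -1.0]]
wrist_force: [0.4, 0.5, -0.4]
gripper_width: 0.005
t 20.1 gauge mm [   0.3 -208.4  186.3] F [ 0.4  0.5 -0.4] w 0.004826695976095071 xang 164.45758771357382
top pull_knob 0.63 [227. 203.] [0.543 0.045 0.092] gauge [0.    0.077]
top stop_mid 0.78 [222. 211.] [0.53  0.055 0.076] gauge [-0.015  0.083]
top stack_tall 0.86 [158. 175.] [0.602 0.186 0.063] gauge [0.019 0.228]
top stack_short 0.57 [222. 209.] [0.537 0.057 0.035] gauge [-0.009  0.086]
top disc 0.58 [267. 289.] [ 0.372 -0.037  0.008] gauge [-0.141 -0.05 ]
scene stop_mid 0.66 [278. 200.] [0.556 0.05  0.076] gauge [0.011 0.085]
scene stack_tall 0.94 [348. 244.] [0.626 0.182 0.063] gauge [0.042 0.231]
scene stack_short 0.77 [138. 181.] [ 0.515 -0.25   0.035] gauge [ 0.055 -0.215]
scene disc 0.63 [249. 156.] [ 0.376 -0.035  0.008] gauge [-0.138 -0.046]
```

View pics/e.png

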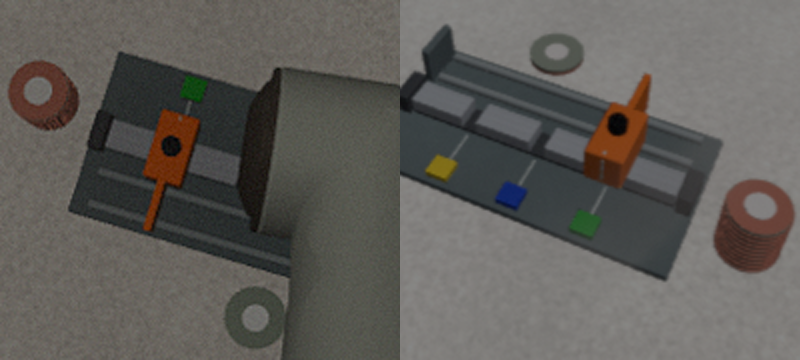

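The slider lines up with the green tag's line, and the stacks and disc are in place. I'll check whether the knob is down by comparing it with the start picture.

```bash
python3 - <<'E'
from fit import *
p=[.5215,-.0285,np.radians(-16)]
b=capture("scene"); a=cv2.imread("pics/scene0.png"); im=b["color"]; out=[]
for n,i,y,bx in(("start",a,-.062,(195,145,240,200)),("now",im,.08,(260,165,300,225))):
    x0,y0,x1,y1=bx; g=i.max(2); m=np.zeros_like(g); m[y0:y1,x0:x1]=(g[y0:y1,x0:x1]<45)*255
    N,l,st,ce=cv2.connectedComponentsWithStats(m); k=1+np.argmax(st[1:,4]); o=blob(i,"orange",bx)
    print(n,"knob box",st[k],ce[k],"pred knob centre dn/up",[np.round(proj(b,G(p,(0,y,h))),1) for h in(.092,.098)],"block top centre",np.round(proj(b,G(p,(0,y,.076))),1))
    out.append(cv2.resize(i[y0-5:y0+45,x0-5:x0+45],(400,400),interpolation=2))
cv2.imwrite("pics/f.png",np.hstack(out)); print(sense()["time_s"])
E
```

```text
start knob box [208 163  10  11  85] [212.52941176 167.38823529] pred knob centre dn/up [array([211.7, 166.9]), array([211.4, 164.8])] block top centre [212.3 172.6]
now knob box [274 187   9  11  81] [278.14814815 191.7654321 ] pred knob centre dn/up [array([278.2, 189.4]), array([278.4, 187.3])] block top centre [277.8 195. ]
20.75
```

View pics/f.png

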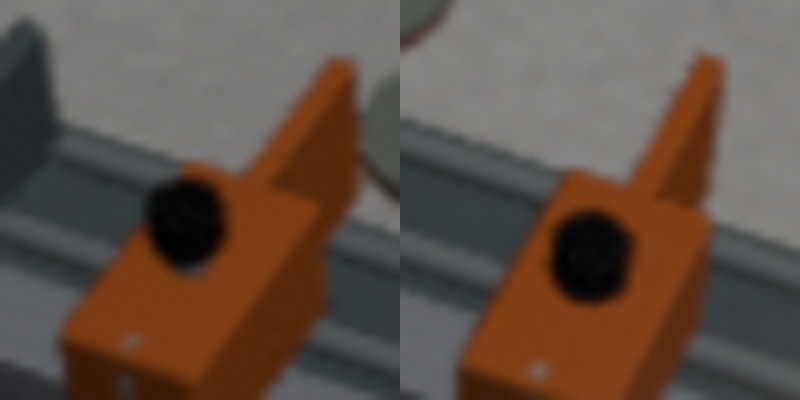

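At the start the knob stood up with its bright stem showing at (190,268). Now, at (590,257), it sits low on the block with no stem visible, so the pin is down. I'm handing in.

```bash
python3 -c "
from station import *
finish_job()"
```

```text
the job is handed in; nothing more can be done
```

I pushed the orange slider from its -y side with shut fingertips, through the blue-tagged middle notch and into the green-tagged notch. The commanded speed was 24 mm/s or less, and push readings, taken only at the end of each move, stayed below about 5 N. Then I backed off, lifted clear and handed in at about 21 s.

**Last checks:**
- **Slider position:** the push force fell to about zero at the green notch. The knob lay at gauge y ≈ 77 mm in the top view, against 80 mm for the notch. The rougher slider detections read 83 and 85 mm, which is within the error of the picture fit. The slider's white line meets the green tag's line.
- **Pin:** the knob sits low on the block and its stem no longer shows, so the pin is down. I judged this by comparing pictures, as the pin joint could not be read.
- **Stacks and disc:** all three are where they were. The top camera mislabelled the slider as the short stack while the arm hid the real one, but the scene camera found the stack in place.
- **Gauge fit:** the first fit from the scene camera was about 2° off, because only part of the green tag was picked up. I used a pose between the top-camera fit and the combined fit instead.

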